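# Line up the colour pots from light to dark on the display strip

### The job

Line up four colour pots on the yellow marks of the wooden strip, one centred on each mark, in order of shade: white next to the white star, then pale blue, medium blue and dark blue next to the black star. Of the two white pots that look alike use the full, heavier one, and leave the empty one standing on the table off the strip. Keep every pot upright and do not disturb the tape roll or the knife.

Things in the scene. Friction and masses are not known exactly. Their poses are not given: they have to be found in the camera images.
- pot_white_a: Closed screw-lid colour pot, white all over: upright, round, 54 mm in diameter (lid 50 mm), 70 mm tall, the lid being the top 16 mm. Origin: centre of its underside; z up. One of two white pots that look alike: one is full (about 200 to 280 g), the other empty (40 to 60 g); only lifting tells which.
- pot_white_b: Closed screw-lid colour pot, white all over: upright, round, 54 mm in diameter (lid 50 mm), 70 mm tall, the lid being the top 16 mm. Origin: centre of its underside; z up. One of two white pots that look alike: one is full (about 200 to 280 g), the other empty (40 to 60 g); only lifting tells which.
- pot_pale: Closed screw-lid colour pot, pale blue all over: upright, round, 54 mm in diameter (lid 50 mm), 70 mm tall, the lid being the top 16 mm. Origin: centre of its underside; z up. Full, about 190 to 260 g.
- pot_mid: Closed screw-lid colour pot, medium blue all over: upright, round, 54 mm in diameter (lid 50 mm), 70 mm tall, the lid being the top 16 mm. Origin: centre of its underside; z up. Full, about 190 to 260 g.
- pot_dark: Closed screw-lid colour pot, very dark blue, nearly black all over: upright, round, 54 mm in diameter (lid 50 mm), 70 mm tall, the lid being the top 16 mm. Origin: centre of its underside; z up. Full, about 190 to 260 g.
- strip: Fixed flat wooden strip, 430 mm long (its y), 80 mm wide (its x), 12 mm thick. Origin: centre of its underside. On its middle line (x = 0) are four flat yellow round marks, 40 mm in diameter, centred at y = -127.5, -42.5, +42.5 and +127.5 mm in its own frame; a star plaque is fixed beyond each end of the row, at y = +190 and -190 mm, either way round.
- white_star: White eight-pointed star plaque, 38 mm across and 6 mm thick, fixed on one end of the strip, 62.5 mm from the nearest mark. It shows the light end of the row. Origin: centre of its underside; its own yaw means nothing.
- black_star: Black eight-pointed star plaque, same size, fixed on the other end of the strip: the dark end of the row. Origin: centre of its underside; its own yaw means nothing.
- tape_roll: Bystander: blue roll of tape lying flat, 72 mm outside diameter, 24 mm tall, loose. Origin: centre of its underside.
- snap_knife: Bystander: closed red snap-off knife lying flat, handle 150 x 24 x 14 mm along its x, blade tip 25 mm further, loose. Origin: centre of the handle's underside.
There are look-alikes about, which are no part of the job. What is shaped like the pot_white_a but orange or red is not meant.

How it is judged (in metres and radians):
At the end, for the whole second after the job is handed in: The full white, pale, medium and dark pots stand upright (0.08 rad) and still on the strip in this order from white to black star, each within 12 mm of its mark along and across the strip; the empty white pot stands upright on the table. The full pot is told by its weight on the strip, over 1.2 N (((horizontal distance between pot_white_a and white_star between 0.0505 and 0.0745 m and x of pot_white_a in the frame of strip between -0.012 and 0.012 m and z of pot_white_a in the frame of strip between 0.009 and 0.015 m and contact force between pot_white_a and strip above 1.2 N and height (world z) of pot_white_b between -0.004 and 0.005 m) or (horizontal distance between pot_white_b and white_star between 0.0505 and 0.0745 m and x of pot_white_b in the frame of strip between -0.012 and 0.012 m and z of pot_white_b in the frame of strip between 0.009 and 0.015 m and contact force between pot_white_b and strip above 1.2 N and height (world z) of pot_white_a between -0.004 and 0.005 m)) and horizontal distance between pot_pale and white_star between 0.1355 and 0.1595 m and x of pot_pale in the frame of strip between -0.012 and 0.012 m and z of pot_pale in the frame of strip between 0.009 and 0.015 m and horizontal distance between pot_mid and white_star between 0.2205 and 0.2445 m and x of pot_mid in the frame of strip between -0.012 and 0.012 m and z of pot_mid in the frame of strip between 0.009 and 0.015 m and horizontal distance between pot_dark and white_star between 0.3055 and 0.3295 m and x of pot_dark in the frame of strip between -0.012 and 0.012 m and z of pot_dark in the frame of strip between 0.009 and 0.015 m and angle between each of pot_white_a, pot_white_b, pot_pale, pot_mid, pot_dark's own z axis and vertical below 0.08 rad and linear speed of each of pot_white_a, pot_white_b, pot_pale, pot_mid, pot_dark below 0.01 m/s); the robot touches nothing.
It fails at once if a pot is tipped over (more than 0.6 rad from upright) (angle between any of pot_white_a, pot_white_b, pot_pale, pot_mid, pot_dark's own z axis and vertical above 0.6 rad).
It fails at once if the tape roll or the knife is moved more than 15 mm (distance of any of tape_roll, snap_knife from where it was at the start of the episode above 0.015 m).
It also fails if it takes over 106 s, if anything falls off the work surface, if the arm or the gripper's body presses on something with over 40 N, if the wrist force passes 120 N, or if a joint passes its speed limit or range.

### The arm

A 6-joint arm with a two-finger parallel gripper is mounted at the origin on the work surface. World frame = base frame: x ahead of the robot, y to its left, z up, the work surface at z = 0. Lengths are in mm, angles in rad, forces in N, time in s.
With the tool pointing down it reaches from about 300 to 775 mm from the base axis. Payload 14.6 kg.
Tool frame: the origin (TCP) lies on the front face of the gripper's body, between the roots of the fingers; the fingertips stand 73 mm ahead of it and the grasp point (between the pads) lies 54 mm ahead of it (arm.pinch_z is the distance from the TCP to the grasp point, in mm); x points along the fingers, z is the direction in which the jaws open and shut, and the axes are right-handed (so a half turn about x gives the same grasp; the last joint's range is limited). The gripper opens to 85 mm and grips with 20 to 120 N. Pads are 22 mm wide; open, the fingers measure 114 mm over their backs; the gripper's body (76 mm by 85 mm) begins 54 mm behind the grasp point. The pads swing forward as they close: fully open they stand 13 mm farther back than shut.
Start: joints at [-1.35, 0.3, 1.521, -0, 1.321, -0.067], TCP at [156.107, -527.371, 303.881] pointing down, gripper open.
Joint ranges: [-3.03, 3.03], [-0.79, 2.21], [0.23, 2.52], [-1.04, 4.18], [0, 3.07], [-2.55, 2.55]. Speed limits (rad/s): [2.22, 2.22, 2.57, 3.14, 3.14, 3.14].

### API

Orientations are given as a rotation vector (axis times angle).
In Python, from cell import monitor, imaging, arm gives the robot as it stands. The module is installed in compiled form; this text tells all that it offers.
- The arm moves only by the shell command python3 -m jog 'ROWS'. ROWS is a JSON object of lists of equal length, an entry for each row: "jaw": the closure, from 0 (fully open) to 1 (shut); "slide": the shift along the tool's x, y, z in cm, a list of three; "turn": the turn about the tool's x in degrees. A call has 1 to 12 rows; each row is the pose to reach, as a shift and turn from the pose commanded when the call began, along the tool's axes at that moment; what a row does not reach only later rows make up. A row lasts 1/12 s, in which the tool goes at most 41.7 mm and 7.16 degrees, less where a joint would pass 70% of its speed; a pose out of reach is approached as far as the arm can. A call with a gripper value outside its range is refused whole. The fingers move at their own pace and stop on an object; the grip force is fixed at half the most. Time passes only in rows, so rows that repeat a pose let the fingers close. It gives the time, the measured TCP pose, the force and the opening at its end, in the units of the state.
- monitor.read_state(): the state, without advancing time (a new reading comes with each control period).
- imaging.grab_frame(name): name is "scene" or "top" or "wrist"; returns a dict with "img" (420x560x3 uint8, red, green, blue), "depth" (420x560 float32, mm along the optical axis (not along the pixel's ray), 0 where there is no reading), "fx", "fy", "cx", "cy" (pixels), "k1" (the pictures are not rectified: a ray, as slopes to the right and down, at radius r is drawn at 1 + k1 r^2 times it, then the intrinsics apply), "rvec" (rotation vector, rad) and "tvec" (3), from world to camera coordinates, as OpenCV has them; the wrist camera has in their place "tool_from_camera" (4x4, takes a point from camera to tool coordinates, whose origin is the TCP and whose axes are the tool frame's). Camera axes: x right, y down, z forward; pixel columns grow to the right and rows downward; lengths in mm; the calibration is good to about 2 mm. A picture is of the moment at which its call begins: read the wrist's pose just before it.
- arm.hand_in(): hands the job in, once; it reports no verdict.
The state is a dict: "time_s": time; "q": joint angles; "qd": joint speeds; "tau": joint torques, N m; "tcp_pos": TCP position; "tool_rot": TCP orientation; "wrist_force": force on the tool from outside, world axes, zero at the start; "torque": the same for the moment, N m; "opening": finger opening in mm.
Only numpy, scipy, OpenCV 4.12 (cv2) and the standard library are available. Lean on these libraries where they do the work, as an engineer would, in place of code of your own. Each camera call takes 0.05 s, during which the arm holds its last target.

## Working session

There is one attempt and no reset: what is moved stays moved. The work goes in short steps, Python scripts to look and compute and a shell command to move; the robot and the scene stay as the last step left them, time stands still between calls to the robot, and variables do not carry over. Pictures are saved under pics/ and viewed, and the job is handed in when it is done.

```bash
mkdir -p pics
cat > h.py <<'E'
import numpy as np, cv2
from cell import monitor, imaging, arm
def grab(n):
    st=monitor.read_state(); f=imaging.grab_frame(n); f['st']=st; return f
def save(f,p): cv2.imwrite(p,f['img'][:,:,::-1])
E
python3 - <<'E'
from h import *
s=monitor.read_state(); print({k:np.round(v,3).tolist() for k,v in s.items()}, arm.pinch_z)
for n in ['scene','top','wrist']:
    f=grab(n); save(f,f'pics/{n}0.png'); np.savez(f'{n}0.npz',**{k:v for k,v in f.items() if k!='st'})
    print(n,{k:np.round(v,3).tolist() for k,v in f.items() if k not in('img','depth','st')})
E
```

```text
{'time_s': 0.0, 'q': [-1.35, 0.3, 1.522, -0.0, 1.321, -0.067], 'qd': [-0.001, 0.0, 0.001, 0.0, 0.0, -0.001], 'tau': [-0.001, -54.35, -36.179, -0.0, 0.004, 0.0], 'tcp_pos': [156.076, -527.231, 303.308], 'tool_rot': [0.995, 1.333, -0.994], 'wrist_force': [-0.937, -0.836, 0.515], 'torque': [-0.011, -0.016, -0.019], 'opening': 85.598} 53.900000000000006
scene {'fx': 416.193, 'fy': 416.193, 'cx': 287.386, 'cy': 209.541, 'k1': -0.006, 'rvec': [2.063, 1.489, -0.497], 'tvec': [-150.034, -363.584, 1270.116]}
top {'fx': 394.801, 'fy': 394.801, 'cx': 285.03, 'cy': 208.325, 'k1': -0.057, 'rvec': [2.148, -2.177, 0.147], 'tvec': [2.617, 525.25, 899.616]}
wrist {'fx': 322.526, 'fy': 322.526, 'cx': 277.535, 'cy': 214.421, 'k1': 0.01, 'tool_from_camera': [[0.0, -0.301, 0.954, -69.185], [-0.0, -0.954, -0.301, 75.839], [1.0, -0.0, -0.0, -0.335], [0.0, 0.0, 0.0, 1.0]]}
```

View pics/scene0.png

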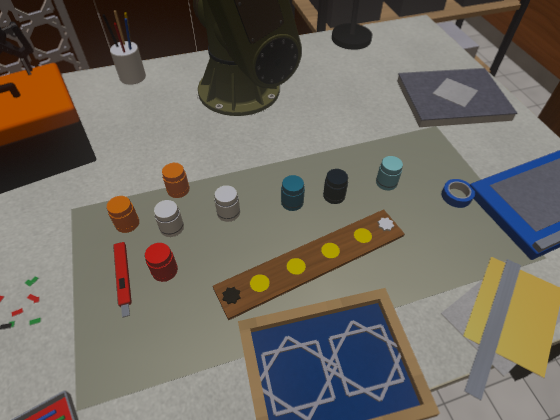

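View pics/top0.png

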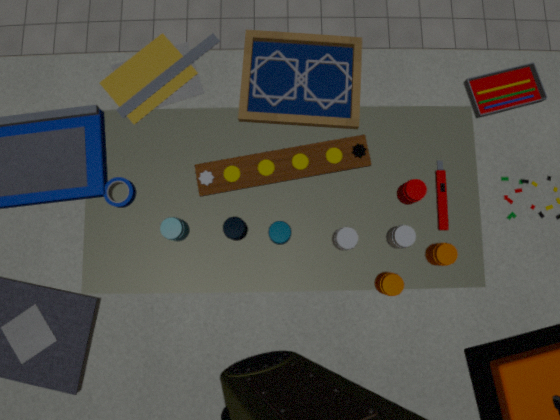

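View pics/wrist0.png

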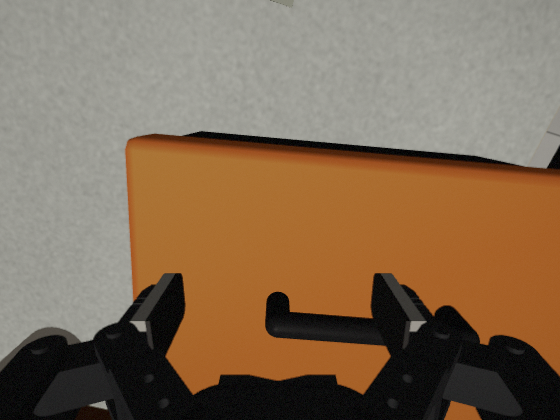

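Both overhead views show the same layout. Pixels below are from the top view.
- **Pots:** pale (173,229), dark (234,228), medium (280,232), whites (346,238) and (402,236).
- **Strip ends:** white star (206,178), black star (359,151).
- **Look-alikes:** orange (391,284) and (443,254), red (412,191). They are the wrong colour, so not meant.

Next I'll measure these positions.

```bash
cat >> h.py <<'E'
def rays(f,uv):
    uv=np.asarray(uv,float).reshape(-1,2)
    x=np.c_[(uv[:,0]-f['cx'])/f['fx'],(uv[:,1]-f['cy'])/f['fy']]
    y=x.copy()
    for _ in range(10): y=x/(1+f['k1']*(y**2).sum(1,keepdims=True))
    return np.c_[y,np.ones(len(y))]
def pose(f):  # R,c: world = R@cam+c
    if 'rvec' in f:
        R=cv2.Rodrigues(np.asarray(f['rvec'],float))[0]; return R.T,-R.T@np.asarray(f['tvec'],float)
    Rt=cv2.Rodrigues(np.asarray(f['st']['tool_rot'],float))[0]; M=np.asarray(f['tool_from_camera'])
    return Rt@M[:3,:3], Rt@M[:3,3]+np.asarray(f['st']['tcp_pos'])
def plane(f,uv,z):
    R,c=pose(f); d=rays(f,uv)@R.T; return c+d*((z-c[2])/d[:,2])[:,None]
def cloud(f):
    h,w=f['depth'].shape; uu,vv=np.meshgrid(np.arange(w),np.arange(h))
    R,c=pose(f); P=(rays(f,np.c_[uu.ravel(),vv.ravel()])*f['depth'].reshape(-1,1))@R.T+c
    return P.reshape(h,w,3)
def tops(f,lo=62,hi=78):
    P=cloud(f); m=((P[...,2]>lo)&(P[...,2]<hi)&(f['depth']>0)&(P[...,0]>250)).astype(np.uint8)
    m=cv2.morphologyEx(m,cv2.MORPH_OPEN,np.ones((3,3),np.uint8))
    n,l,s,c=cv2.connectedComponentsWithStats(m); out=[]
    for i in range(1,n):
        if s[i,4]<60: continue
        px=l==i; X=plane(f,c[i],70)[0]
        out.append((np.round(c[i],1),s[i,4],np.round(X,1),np.round(np.median(P[px][:,2]),1),np.round(np.ptp(P[px][:,:2],axis=0)),f['img'][px].mean(0).round()))
    return out
def blobs(f,m,z,amin,amax):
    n,l,s,c=cv2.connectedComponentsWithStats(m.astype(np.uint8))
    return [(np.round(c[i],1),s[i,4],np.round(plane(f,c[i],z)[0],1)) for i in range(1,n) if amin<s[i,4]<amax]
E
python3 - <<'E'
from h import *
for n in ['top','scene']:
    f=dict(np.load(n+'0.npz')); print(n)
    for t in tops(f): print(*t)
    h=cv2.cvtColor(f['img'],cv2.COLOR_RGB2HSV); 
    m=(h[...,0]>25)&(h[...,0]<35)&(h[...,1]>200)&(h[...,2]>90)
    for t in blobs(f,m,12,80,1000): print('mark',*t)
    P=cloud(f)
    w=(h[...,1]<60)&(h[...,2]>115)&(P[...,2]>8)&(P[...,2]<30)&(P[...,0]>450)
    for t in blobs(f,w,18,60,600): print('wstar',*t)
E
```

```text
top
[415.4 189.4] 347 [ 560.6 -304.9   70. ] 69.2 [47. 47.] [118.   6.   4.]
[233.6 227.4] 384 [478.8 112.4  70. ] 69.4 [48. 48.] [15. 26. 35.]
[170.8 228. ] 389 [479.1 254.3  70. ] 69.4 [46. 50.] [ 88. 116. 119.]
[279.9 231.7] 378 [467.8   8.2  70. ] 69.6 [48. 45.] [19. 78. 93.]
[404.5 235.8] 390 [ 454.3 -273.9   70. ] 69.1 [48. 50.] [114. 116. 118.]
[346.4 237.7] 383 [ 452.1 -141.3   70. ] 69.4 [47. 48.] [115. 117. 120.]
[446.  253.3] 390 [ 413.1 -367.5   70. ] 69.4 [48. 47.] [116.  68.   3.]
[392.5 283.8] 402 [ 347.6 -241.7   70. ] 69.7 [49. 49.] [117.  74.   4.]
mark [333.6 155.1] 196 [ 658.4 -126.3   12. ]
mark [299.8 161. ] 201 [644.4 -42.6  12. ]
mark [265.6 167.2] 205 [629.7  41.3  12. ]
mark [231.5 173.4] 206 [615.3 124.8  12. ]
wstar [205.6 177.3] 113 [605.3 186.7  18. ]
scene
[391.6 164. ] 289 [482.7 254.9  70. ] 71.7 [49. 50.] [101. 142. 144.]
[172.9 171.4] 321 [ 349.1 -240.6   70. ] 72.1 [51. 48.] [157.  87.  28.]
[336.5 177.3] 314 [482.1 113.2  70. ] 71.8 [51. 49.] [35. 40. 43.]
[292.6 184.1] 338 [470.9   9.9  70. ] 71.9 [51. 49.] [ 38.  86. 102.]
[225.4 194.8] 352 [ 455.2 -141.9   70. ] 72.1 [51. 48.] [154. 153. 155.]
[118.5 205.6] 391 [ 414.4 -367.7   70. ] 72.0 [52. 48.] [157.  86.  21.]
[165.4 209.9] 387 [ 457.2 -273.7   70. ] 72.0 [50. 48.] [155. 153. 154.]
[157.5 254. ] 485 [ 563.7 -305.1   70. ] 72.0 [49. 49.] [157.  32.  25.]
mark [362.5 235.3] 193 [614.9 126.9  12. ]
mark [330.  250.1] 211 [628.6  42.9  12. ]
mark [295.6 265.9] 229 [642.6 -41.4  12. ]
mark [259.2 282.8] 256 [ 656.9 -125.3   12. ]
wstar [385.6 223.3] 137 [604.5 188.5  18. ]
wstar [124.8 309.9] 66 [ 635.4 -389.2   18. ]
wstar [ 37.2 405.1] 83 [ 764.5 -544.2   18. ]
```

```bash
cat >> h.py <<'E'
def go(target,yaw=None):
    """target = grasp point world [x,y,z]; yaw = wanted world angle of jaw axis (deg, mod 180) -> slide cm in tool axes, turn deg"""
    s=monitor.read_state(); R=cv2.Rodrigues(np.asarray(s['tool_rot'],float))[0]
    p=np.asarray(s['tcp_pos']); cur=np.degrees(np.arctan2(R[1,2],R[0,2]))
    out=''
    if target is not None:
        d=R.T@(np.asarray(target,float)-[0,0,-arm.pinch_z]-p)/10; out+=f'slide {np.round(d,2).tolist()} '
    if yaw is not None:
        t=(cur-yaw+90)%180-90; out+=f'turn {t:.1f} '  # turn about tool x (down) = -world yaw
    g=p+R[:,0]*arm.pinch_z
    print(out,'| t',round(s['time_s'],2),'grasp',np.round(g,1),'jaw yaw',round(cur,1),'tilt',np.round(R[:,0],3),'F',np.round(s['wrist_force'],2),'open',round(s['opening'],1),'q6',round(s['q'][5],2))
E
python3 - <<'E'
from h import *
R=cv2.Rodrigues(np.asarray(monitor.read_state()['tool_rot']))[0]; print(R.round(3))
go([453.7,-141.6,150],9.6)
E
```

```text
[[-0.     0.959  0.284]
 [ 0.001  0.284 -0.959]
 [-1.     0.    -0.001]]
slide [9.98, 39.48, -28.53] turn -83.1  | t 0.15 grasp [ 156.1 -527.2  249.6] jaw yaw -73.5 tilt [-0.     0.001 -1.   ] F [-0.81 -0.94 -1.01] open 85.5 q6 -0.07
```

```bash
python3 -m jog '{"jaw":[0,0,0,0,0,0,0,0,0,0,0,0],"slide":[[0,3,-2],[0,7,-5],[0,11,-8],[0,15,-11],[0,19,-13.7],[0,23,-16.6],[0,27,-19.5],[0,31,-22.4],[0,34,-24.6],[0,37,-26.7],[0,39.48,-28.53],[0,39.48,-28.53]],"turn":[-7,-14,-21,-28,-35,-42,-49,-56,-63,-70,-77,-83.1]}'; python3 -c "
from h import *
go([453.7,-141.6,45],9.6)
f=grab('wrist');save(f,'pics/w1.png')"
```

```text
time_s: 1.15
tcp_pos: [454.8, -139.3, 303.9]
tool_rot: [-0.137, 1.566, 0.137]
wrist_force: [0.5, -0.7, -0.2]
opening: 85.2
slide [20.5, -0.21, -0.15] turn 0.4  | t 1.15 grasp [ 454.8 -139.3  250. ] jaw yaw 10.0 tilt [ 0.  0. -1.] F [ 0.47 -0.66 -0.25] open 85.2 q6 -0.55
```

View pics/w1.png

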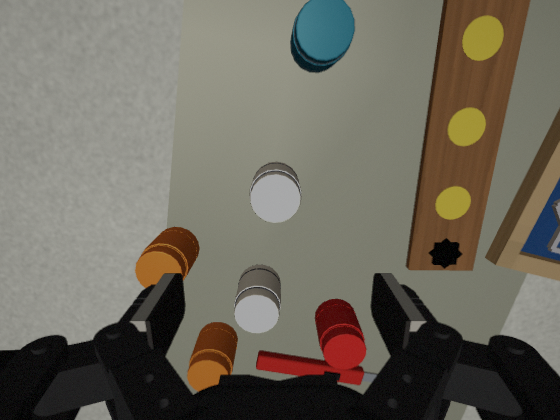

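The wrist view shows white pots at about (275,198) and (258,313), with medium blue at (325,30). I'll check those against the overhead measurements.

Run:
```python
from h import *
f=grab('wrist')
for t in tops(f): print(*t)
h=cv2.cvtColor(f['img'],cv2.COLOR_RGB2HSV)
m=(h[...,0]>25)&(h[...,0]<35)&(h[...,1]>120)&(h[...,2]>90)
for t in blobs(f,m,12,300,5000): print('mark',*t)
i=f['img'][120:360,180:360];cv2.imwrite('pics/crop1.png',cv2.resize(i[:,:,::-1],None,fx=2.4,fy=2.4))
```

```text
[322.2  32.4] 3096 [466.8   9.1  70. ] 69.1 [49. 49.] [ 54. 109. 123.]
[271.9 200.2] 1972 [ 451.2 -141.    70. ] 69.1 [49. 49.] [164. 165. 164.]
[152.8 267.3] 1210 [ 342.7 -234.2   70. ] 68.8 [48. 44.] [154.  97.  38.]
[252.5 314.1] 1472 [ 453.3 -271.1   70. ] 68.9 [50. 49.] [159. 159. 158.]
[339.4 352. ] 1336 [ 558.3 -302.5   70. ] 68.9 [49. 50.] [150.  32.  29.]
[201.8 373.8] 1024 [ 408.2 -361.1   70. ] 68.7 [47. 48.] [148.  90.  34.]
mark [479.5  43.5] 1324 [628.7  41.1  12. ]
mark [463.2 131.1] 1029 [643.  -42.5  12. ]
mark [449.1 206.5] 821 [ 657.  -126.2   12. ]
```

View pics/crop1.png

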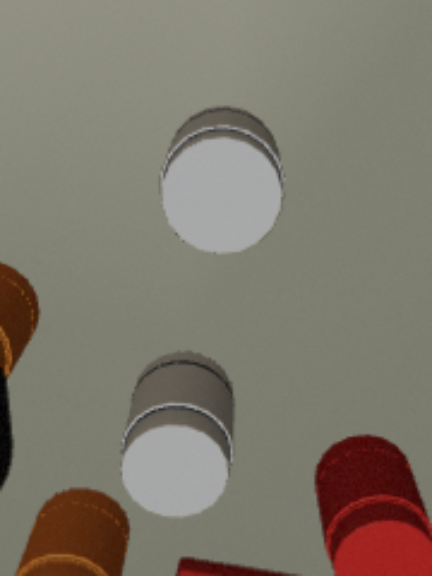

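```bash
cat >> h.py <<'E'
def force(n=10):
    F=[];T=[]
    for _ in range(n):
        imaging.grab_frame('wrist'); s=monitor.read_state(); F.append(s['wrist_force']);T.append(s['tau'])
    F=np.array(F); print('F mean',F.mean(0).round(2),'sd',F.std(0).round(2),'tau',np.mean(T,0).round(3), 't',s['time_s'])
E
python3 -m jog '{"jaw":[0,0,0,0,0,0,0,0,0,0],"slide":[[2,-0.1,-0.1],[5,-0.2,-0.15],[9,-0.2,-0.15],[12.5,-0.2,-0.15],[14,-0.2,-0.15],[15.5,-0.2,-0.15],[17.5,-0.2,-0.15],[19.5,-0.2,-0.15],[21.0,-0.2,-0.15],[21.0,-0.2,-0.15]],"turn":[0,0,0,0,0,0,0,0,0,0]}'
python3 -c "
from h import *
go([453.2,-141.5,39],9.6); force(8)"
```

```text
time_s: 2.08
tcp_pos: [451.1, -143.9, 91.3]
tool_rot: [-0.129, 1.571, 0.132]
wrist_force: [0.6, -0.7, -0.5]
opening: 85.4
slide [-0.16, 0.21, 0.25] turn -0.1  | t 2.08 grasp [ 450.9 -143.8   37.4] jaw yaw 9.5 tilt [-0.004  0.002 -1.   ] F [ 0.57 -0.65 -0.48] open 85.4 q6 -0.55
F mean [-0.05  0.06  0.04] sd [0.33 0.4  0.56] tau [-5.6000e-02 -5.0027e+01 -2.4700e+01 -2.0000e-03 -7.6000e-02  2.0000e-03] t 2.4833
```

```bash
python3 -c "
from h import *
go([453.2,-141.5,39],9.6)"
```

```text
slide [0.17, 0.25, 0.08] turn -0.0  | t 2.48 grasp [ 452.8 -144.1   40.7] jaw yaw 9.6 tilt [ 0.001 -0.    -1.   ] F [-0.51  0.93 -0.8 ] open 85.4 q6 -0.55
```

```bash
python3 -m jog '{"jaw":[0,0,0.2,1,1,1,1,1,1,1,1,1],"slide":[[0.15,0.25,0.07],[0.15,0.25,0.07],[0.15,0.25,0.07],[0.15,0.25,0.07],[0.15,0.25,0.07],[0.15,0.25,0.07],[0.15,0.25,0.07],[0.15,0.25,0.07],[0.15,0.25,0.07],[0.15,0.25,0.07],[0.15,0.25,0.07],[0.15,0.25,0.07]],"turn":[0,0,0,0,0,0,0,0,0,0,0,0]}'
python3 -m jog '{"jaw":[1,1,1,1,1,1],"slide":[[-0.5,0,0],[-1.5,0,0],[-3,0,0],[-4,0,0],[-4,0,0],[-4,0,0]],"turn":[0,0,0,0,0,0]}'
python3 -c "
from h import *
force(10);go(None)
"
```

```text
time_s: 3.48
tcp_pos: [453.0, -141.4, 92.6]
tool_rot: [-0.132, 1.566, 0.131]
wrist_force: [-0.8, 0.7, 5.8]
opening: 51.8
time_s: 3.98
tcp_pos: [453.0, -141.4, 132.9]
tool_rot: [-0.132, 1.566, 0.131]
wrist_force: [-0.1, 0.1, -0.4]
opening: 51.6
F mean [ 0.03 -0.06 -0.52] sd [0.4  0.52 0.44] tau [ 4.0000e-03 -4.9897e+01 -2.7805e+01 -1.0000e-03  5.0000e-03 -0.0000e+00] t 4.4833
 | t 4.48 grasp [ 452.7 -141.4   78.3] jaw yaw 9.6 tilt [-0.  0. -1.] F [-0.35 -0.25 -0.81] open 52.0 q6 -0.55
```

Lift reads −0.5 N against 0.0 before, so this pot (at 453,−141) is the empty one. It goes back where it stood.

```bash
python3 -m jog '{"jaw":[1,1,1,1,1,1,1,0,0,0,0,0],"slide":[[1,0,0],[2,0,0],[3,0,0],[3.5,0,0],[3.9,0,0],[4,0,0],[4,0,0],[4,0,0],[4,0,0],[4,0,0],[4,0,0],[4,0,0]],"turn":[0,0,0,0,0,0,0,0,0,0,0,0]}'
python3 -m jog '{"jaw":[0,0,0,0],"slide":[[-2,0,0],[-6,0,0],[-10,0,0],[-10,0,0]],"turn":[0,0,0,0]}'
python3 -c "
from h import *
f=grab('top');save(f,'pics/t1.png')
for t in tops(f): print(*t[:4])
go([455.2,-273.3,39],9.6)
"
```

```text
time_s: 5.48
tcp_pos: [452.8, -141.4, 92.3]
tool_rot: [-0.131, 1.567, 0.131]
wrist_force: [0.2, -1.0, 0.3]
opening: 85.5
time_s: 5.82
tcp_pos: [454.8, -142.1, 199.0]
tool_rot: [-0.135, 1.558, 0.128]
wrist_force: [0.4, -0.3, 1.3]
opening: 85.4
[415.5 189.1] 355 [ 561.2 -305.1   70. ] 69.2
[233.4 227.4] 374 [478.7 112.7  70. ] 69.4
[170.7 228.1] 388 [478.9 254.5  70. ] 69.5
[279.9 231.7] 377 [467.9   8.3  70. ] 69.6
[445.8 253.2] 391 [ 413.3 -367.1   70. ] 69.6
slide [10.33, -12.95, -2.13] turn -0.0  | t 5.87 grasp [ 454.3 -141.9  142. ] jaw yaw 9.6 tilt [ 0.006 -0.003 -1.   ] F [-0.31 -0.27 -0.24] open 85.3 q6 -0.55
```

```bash
python3 -m jog '{"jaw":[0,0,0,0,0,0,0,0,0,0,0,0],"slide":[[0,-2,-0.3],[0,-5.5,-0.8],[0,-9,-1.4],[0,-11.5,-1.8],[0,-13.04,-2],[1,-13.04,-2],[3.5,-13.04,-2],[6.5,-13.04,-2],[9,-13.04,-2],[10,-13.04,-2],[10,-13.04,-2],[10,-13.04,-2]],"turn":[0,0,0,0,0,0,0,0,0,0,0,0]}'
python3 -m jog '{"jaw":[0,0.3,1,1,1,1,1,1,1,1],"slide":[[0,0,0],[0,0,0],[0,0,0],[0,0,0],[0,0,0],[0,0,0],[0,0,0],[0,0,0],[0,0,0],[0,0,0]],"turn":[0,0,0,0,0,0,0,0,0,0]}'
python3 -m jog '{"jaw":[1,1,1,1,1,1],"slide":[[-0.5,0,0],[-1.5,0,0],[-3,0,0],[-4,0,0],[-4,0,0],[-4,0,0]],"turn":[0,0,0,0,0,0]}'
python3 -c "
from h import *
force(6);go([615.1,125.8,100],9.6)
"
```

```text
time_s: 6.87
tcp_pos: [455.1, -272.8, 92.6]
tool_rot: [-0.132, 1.567, 0.132]
wrist_force: [-0.9, 1.3, -0.6]
opening: 85.3
time_s: 7.7
tcp_pos: [455.1, -273.5, 93.7]
tool_rot: [-0.132, 1.566, 0.131]
wrist_force: [-3.1, 3.4, 11.9]
opening: 53.1
time_s: 8.2
tcp_pos: [454.9, -273.4, 132.9]
tool_rot: [-0.132, 1.566, 0.131]
wrist_force: [-0.0, -0.1, -2.9]
opening: 52.9
F mean [-0.07 -0.05 -2.77] sd [0.55 0.3  0.3 ] tau [ 6.0000e-03 -5.8535e+01 -3.0064e+01 -3.0000e-03  4.0000e-03  0.0000e+00] t 8.5
slide [-2.2, 36.67, 22.47] turn -0.0  | t 8.5 grasp [ 454.6 -273.1   77.9] jaw yaw 9.6 tilt [-0.001  0.001 -1.   ] F [-0.   -0.21 -2.37] open 53.0 q6 -0.78
```

The second white pot reads −2.8 N, about 280 g, so it is the full one. I'm carrying it to the mark beside the white star.

```bash
python3 -m jog '{"jaw":[1,1,1,1,1,1,1,1,1,1,1,1],"slide":[[-2,0,0],[-5,1,0.6],[-6,4,2.5],[-6,7.5,4.6],[-6,11,6.7],[-6,14.5,8.9],[-6,18,11],[-6,21.5,13.2],[-6,25,15.3],[-6,28.5,17.5],[-6,31.5,19.3],[-6,34,20.8]],"turn":[0,0,0,0,0,0,0,0,0,0,0,0]}'
python3 -m jog '{"jaw":[1,1,1,1,1,1,1,1],"slide":[[0,1.5,0.9],[0,2.3,1.4],[0,2.67,1.67],[0,2.67,1.67],[0,2.67,1.67],[2,2.67,1.67],[4,2.67,1.67],[4,2.67,1.67]],"turn":[0,0,0,0,0,0,0,0]}'
python3 -c "
from h import *
imaging.grab_frame('top');imaging.grab_frame('top')
f=grab('top');save(f,'pics/t2.png')
f=grab('scene');save(f,'pics/s2.png')
go([615.1,125.8,51.8],9.6)
"
```

```text
time_s: 9.5
tcp_pos: [603.6, 99.3, 191.9]
tool_rot: [-0.132, 1.567, 0.133]
wrist_force: [-0.1, -0.7, -2.1]
opening: 53.0
time_s: 10.17
tcp_pos: [613.8, 124.2, 148.8]
tool_rot: [-0.131, 1.573, 0.13]
wrist_force: [-1.1, 0.2, -3.3]
opening: 53.1
slide [4.82, 0.07, -0.06] turn -0.0  | t 10.37 grasp [615.8 125.2 100. ] jaw yaw 9.6 tilt [ 0.002  0.    -1.   ] F [ 0.16 -0.22 -2.15] open 52.8 q6 -0.02
```

View pics/s2.png

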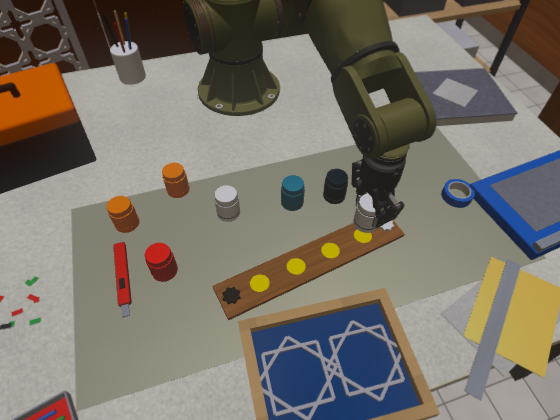

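The empty white pot stands at (227,200) and the full one is held over the mark nearest the white star (370,215). Lowering it now.

```bash
python3 -m jog '{"jaw":[1,1,1,1,1,1,1,1],"slide":[[1,0.05,-0.05],[2.5,0.05,-0.05],[3.6,0.05,-0.05],[4.2,0.05,-0.05],[4.5,0.05,-0.05],[4.75,0.05,-0.05],[4.75,0.05,-0.05],[4.75,0.05,-0.05]],"turn":[0,0,0,0,0,0,0,0]}'
python3 -c "
from h import *
force(4);go([615.1,125.8,51.8],9.6)
f=grab('wrist');save(f,'pics/w3.png')"
```

```text
time_s: 11.03
tcp_pos: [615.0, 126.2, 105.9]
tool_rot: [-0.131, 1.566, 0.131]
wrist_force: [-3.8, -0.7, 5.4]
opening: 53.3
F mean [-4.11 -0.81  6.15] sd [0.28 0.5  0.36] tau [-1.3000e-02 -6.6410e+01 -3.0624e+01  3.8000e-02 -1.0370e+00 -0.0000e+00] t 11.2333
slide [0.01, -0.04, 0.01] turn -0.0  | t 11.23 grasp [615.  126.2  51.9] jaw yaw 9.6 tilt [ 0.001  0.    -1.   ] F [-3.95 -1.4   5.91] open 52.7 q6 -0.02
```

View pics/w3.png

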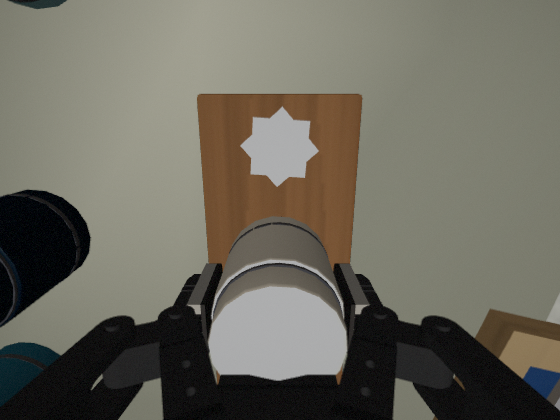

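The pot sits on the strip at (278,300), centred under the star at (280,147), with 6 N contact. Releasing and going to the pale pot.

```bash
python3 -m jog '{"jaw":[0.6,0.3,0,0,0,0,0,0,0,0],"slide":[[0,0,0],[0,0,0],[0,0,0],[0,0,0],[0,0,0],[0,0,0],[-2,0,0],[-5,0,0],[-8,0,0],[-8,0,0]],"turn":[0,0,0,0,0,0,0,0,0,0]}'
python3 -c "
from h import *
imaging.grab_frame('top');imaging.grab_frame('top');
imaging.grab_frame('top');
f=grab('wrist');save(f,'pics/w4.png')
for t in tops(f,75,90): print(*t)
for t in tops(f): print(*t)
f=grab('scene')
R,c=pose(f)
for t in tops(f,75,90): print(*t, plane(f,t[0],82))
go([480.5,254.6,39],9.6)"
```

```text
time_s: 12.12
tcp_pos: [616.4, 126.4, 191.1]
tool_rot: [-0.131, 1.558, 0.132]
wrist_force: [0.3, -0.8, 1.2]
opening: 85.5
[278.5 250.3] 5227 [614.4 122.1  70. ] 81.1 [49. 49.] [172. 173. 172.]
[61.8  5.4] 697 [487.4 233.6  70. ] 68.3 [30.  9.] [ 88. 114. 113.]
[ 58.6 224.8] 5303 [481.4 116.6  70. ] 68.9 [50. 50.] [ 7. 19. 31.]
[278.2 213.8] 842 [610.4 145.3  70. ] 67.1 [51. 26.] [110. 107. 102.]
[ 35.5 338.8] 602 [463.6  31.   70. ] 67.9 [42. 26.] [23. 66. 78.]
[367.2 217.2] 396 [609.2 130.7  70. ] 83.7 [49. 49.] [170. 168. 172.] [[616.71853355 124.71525813  82.        ]]
slide [9.09, 14.9, -11.03] turn -0.0  | t 12.37 grasp [614.2 126.  129.7] jaw yaw 9.6 tilt [-0.002 -0.    -1.   ] F [-0.33 -0.15  0.65] open 85.7 q6 -0.02
```

View pics/w4.png

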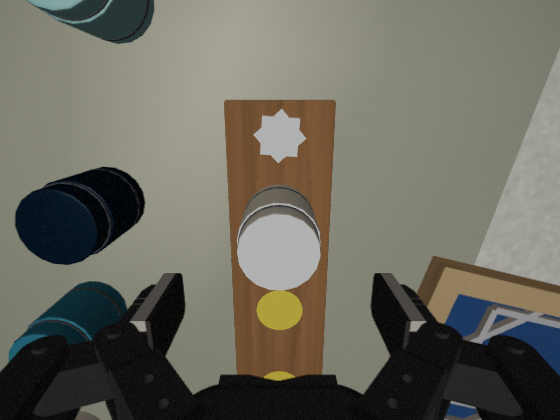

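```bash
python3 -m jog '{"jaw":[0,0,0,0,0,0,0,0,0,0,0,0],"slide":[[0,2,-1.5],[0,5,-3.7],[0,8,-5.9],[0,11,-8.1],[0,13.5,-10],[0,14.85,-11.1],[1,14.85,-11.1],[4,14.85,-11.1],[7,14.85,-11.1],[8.6,14.85,-11.1],[9.3,14.85,-11.1],[9.3,14.85,-11.1]],"turn":[0,0,0,0,0,0,0,0,0,0,0,0]}'
python3 -m jog '{"jaw":[0,0,0.4,1,1,1,1,1,1,1,1],"slide":[[0,0,0],[0,0,0],[0,0,0],[0,0,0],[0,0,0],[0,0,0],[0,0,0],[0,0,0],[0,0,0],[0,0,0],[0,0,0]],"turn":[0,0,0,0,0,0,0,0,0,0,0]}'
python3 -c "
from h import *
go([629.2,42.1,110],9.6)
f=grab('wrist');save(f,'pics/w5.png')"
```

```text
time_s: 13.37
tcp_pos: [480.1, 253.3, 89.7]
tool_rot: [-0.132, 1.57, 0.13]
wrist_force: [-0.6, 0.0, -0.5]
opening: 85.4
time_s: 14.28
tcp_pos: [480.9, 254.2, 92.9]
tool_rot: [-0.131, 1.565, 0.132]
wrist_force: [-1.4, -0.9, 7.5]
opening: 52.9
slide [-7.09, -23.39, 11.1] turn -0.0  | t 14.28 grasp [480.9 254.2  39. ] jaw yaw 9.6 tilt [ 0.001  0.001 -1.   ] F [-1.39 -0.88  7.51] open 52.9 q6 0.25
```

View pics/w5.png

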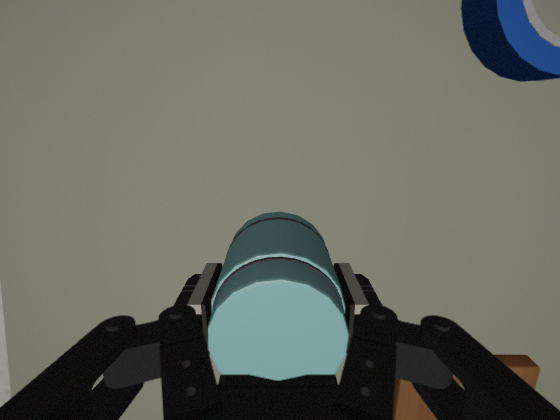

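```bash
python3 -m jog '{"jaw":[1,1,1,1,1,1,1,1,1,1,1,1],"slide":[[-1.5,0,0],[-4.5,0,0],[-8,0,0],[-11,-0.5,0.3],[-11,-3,1.4],[-11,-6.5,3.1],[-11,-10,4.7],[-11,-13.5,6.4],[-11,-17,8.1],[-11,-20,9.5],[-11,-22.2,10.5],[-11,-23.39,11.1]],"turn":[0,0,0,0,0,0,0,0,0,0,0,0]}'
python3 -m jog '{"jaw":[1,1,1,1,1,1,1,1],"slide":[[0,0,0],[0,0,0],[2,0,0],[4.5,0,0],[6,0,0],[6,0,0],[6,0,0],[6,0,0]],"turn":[0,0,0,0,0,0,0,0]}'
python3 -c "
from h import *
go([629.2,42.1,51.0],9.6)"
```

```text
time_s: 15.33
tcp_pos: [629.9, 39.2, 201.7]
tool_rot: [-0.13, 1.567, 0.129]
wrist_force: [-0.6, -0.3, -2.2]
opening: 52.6
time_s: 16.0
tcp_pos: [629.2, 42.7, 143.4]
tool_rot: [-0.132, 1.565, 0.132]
wrist_force: [0.8, 0.7, -1.5]
opening: 52.7
slide [3.85, -0.06, -0.01] turn 0.0  | t 16.0 grasp [629.3  42.7  89.5] jaw yaw 9.6 tilt [ 0.002  0.    -1.   ] F [ 0.83  0.69 -1.54] open 52.7 q6 -0.16
```

```bash
python3 -m jog '{"jaw":[1,1,1,1,1,1,1,1],"slide":[[1,-0.05,0],[2.2,-0.05,0],[3,-0.05,0],[3.5,-0.05,0],[3.7,-0.05,0],[3.85,-0.05,0],[3.85,-0.05,0],[3.85,-0.05,0]],"turn":[0,0,0,0,0,0,0,0]}'
python3 -c "
from h import *
force(3);go([629.2,42.1,51.0],9.6)
f=grab('wrist');save(f,'pics/w6.png')"
```

```text
time_s: 16.67
tcp_pos: [629.0, 41.4, 104.9]
tool_rot: [-0.132, 1.567, 0.131]
wrist_force: [-13.0, -0.3, 19.3]
opening: 52.4
F mean [-11.93  -0.03  18.83] sd [0.41 0.52 0.58] tau [-3.1900e-01 -6.0299e+01 -3.0116e+01  5.2000e-02 -2.9400e+00  9.0000e-03] t 16.8167
slide [-0.0, 0.06, 0.03] turn -0.0  | t 16.82 grasp [629.   41.4  51. ] jaw yaw 9.6 tilt [-0. -0. -1.] F [-12.43   0.31  18.01] open 52.8 q6 -0.16
```

View pics/w6.png

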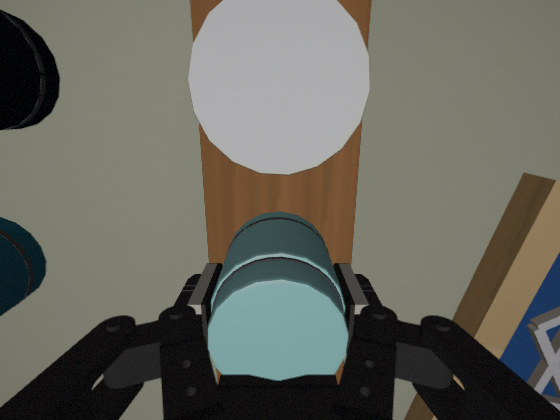

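The pale pot is on the strip at (278,300), behind the white one at (279,75). I'll ease the contact, release, and go for the medium blue.

```bash
python3 -m jog '{"jaw":[1,0.6,0.3,0,0,0,0,0,0,0,0],"slide":[[-0.06,0,0],[-0.06,0,0],[-0.06,0,0],[-0.06,0,0],[-0.06,0,0],[-0.06,0,0],[-2,0,0],[-5,0,0],[-8,0,0],[-8,0,0],[-8,0,0]],"turn":[0,0,0,0,0,0,0,0,0,0,0]}'
python3 -c "
from h import *
imaging.grab_frame('top');imaging.grab_frame('top');imaging.grab_frame('top')
f=grab('wrist');save(f,'pics/w7.png')
for t in tops(f,75,90): print(*t, plane(f,t[0],82))
for t in tops(f,60,75): print(*t)
go([469,9,39],9.6)"
```

```text
time_s: 17.78
tcp_pos: [629.6, 41.4, 185.0]
tool_rot: [-0.132, 1.564, 0.131]
wrist_force: [0.7, -0.5, -1.1]
opening: 85.1
[279.4  94.9] 8184 [613.7 126.3  70. ] 81.2 [49. 50.] [175. 175. 175.] [[613.76058221 125.72326937  82.        ]]
[278.7 247.8] 5415 [628.   40.1  70. ] 81.1 [49. 49.] [132. 168. 167.] [[627.08273046  45.22860962  82.        ]]
[34.2 74.8] 6580 [487.5 114.5  70. ] 68.9 [37. 49.] [10. 22. 32.]
[277.9 209.7] 797 [623.5  63.9  70. ] 66.0 [50. 27.] [77. 97. 97.]
[ 27.  249.1] 3959 [477.5  13.9  70. ] 68.8 [36. 50.] [ 31.  86. 100.]
slide [8.94, -0.54, -16.26] turn -0.0  | t 17.98 grasp [628.5  41.4 128.1] jaw yaw 9.6 tilt [-0.002 -0.    -1.   ] F [-1.32  0.54  0.28] open 85.2 q6 -0.16
```

View pics/w7.png

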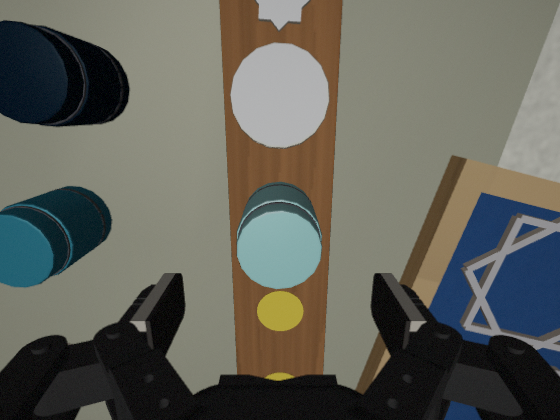

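```bash
python3 -m jog '{"jaw":[0,0,0,0,0,0,0,0,0,0,0,0],"slide":[[0,0,-2],[0,-0.2,-5],[0,-0.3,-8.5],[0,-0.4,-12],[0,-0.5,-15],[0,-0.5,-16.3],[1,-0.5,-16.3],[4,-0.5,-16.3],[7,-0.5,-16.3],[8.4,-0.5,-16.3],[8.9,-0.5,-16.3],[8.9,-0.5,-16.3]],"turn":[0,0,0,0,0,0,0,0,0,0,0,0]}'
python3 -m jog '{"jaw":[0,0,0.4,1,1,1,1,1,1,1,1],"slide":[[0,0,0],[0,0,0],[0,0,0],[0,0,0],[0,0,0],[0,0,0],[0,0,0],[0,0,0],[0,0,0],[0,0,0],[0,0,0]],"turn":[0,0,0,0,0,0,0,0,0,0,0]}'
python3 -c "
from h import *
go([643.5,-42,110],9.6)
f=grab('wrist');save(f,'pics/w8.png')"
```

```text
time_s: 18.98
tcp_pos: [468.9, 9.4, 92.8]
tool_rot: [-0.131, 1.57, 0.132]
wrist_force: [1.0, -0.6, 0.5]
opening: 85.5
time_s: 19.9
tcp_pos: [469.4, 9.3, 95.2]
tool_rot: [-0.132, 1.566, 0.131]
wrist_force: [-2.4, 0.5, 8.3]
opening: 52.7
slide [-6.85, -7.97, 16.32] turn -0.0  | t 19.9 grasp [469.5   9.3  41.3] jaw yaw 9.6 tilt [ 0.001 -0.    -1.   ] F [-2.37  0.55  8.28] open 52.7 q6 -0.23
```

View pics/w8.png

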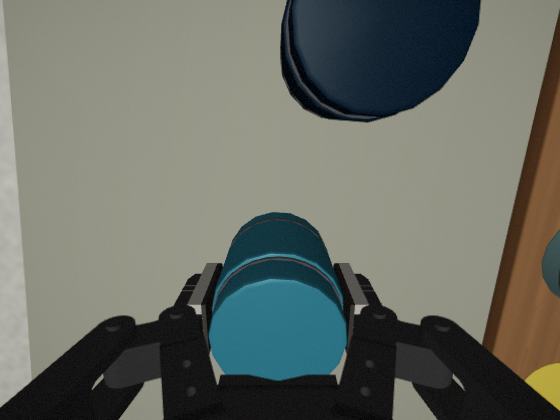

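The medium blue pot is centred between the pads at (278,300). Carrying it to the third mark.

```bash
python3 -m jog '{"jaw":[1,1,1,1,1,1,1,1,1,1,1,1],"slide":[[-1.5,0,0],[-4.5,0,0],[-8,0,0],[-11,-0.3,0.6],[-11,-1.3,2.6],[-11,-2.7,5.6],[-11,-4.2,8.6],[-11,-5.6,11.6],[-11,-7,14.2],[-11,-7.97,16.32],[-11,-7.97,16.32],[-11,-7.97,16.32]],"turn":[0,0,0,0,0,0,0,0,0,0,0,0]}'
python3 -m jog '{"jaw":[1,1,1,1,1,1,1],"slide":[[0,0,0],[2,0,0],[5,0,0],[7,0,0],[7,0,0],[7,0,0],[7,0,0]],"turn":[0,0,0,0,0,0,0]}'
python3 -c "
from h import *
imaging.grab_frame('top');go([643.5,-42,53.3],9.6)"
```

```text
time_s: 20.95
tcp_pos: [643.5, -42.3, 203.5]
tool_rot: [-0.131, 1.568, 0.131]
wrist_force: [-0.3, -0.1, -2.8]
opening: 52.5
time_s: 21.53
tcp_pos: [643.7, -41.9, 136.4]
tool_rot: [-0.132, 1.565, 0.131]
wrist_force: [0.2, 0.3, -1.9]
opening: 52.8
slide [2.94, 0.01, -0.04] turn 0.0  | t 21.58 grasp [644.  -42.   82.7] jaw yaw 9.6 tilt [ 0.003 -0.    -1.   ] F [ 0.59  0.11 -2.8 ] open 52.4 q6 -0.29
```

```bash
python3 -m jog '{"jaw":[1,1,1,1,1,1,1,1],"slide":[[1,0,0],[1.8,0,0],[2.4,0,0],[2.7,0,0],[2.85,0,0],[2.85,0,0],[2.85,0,0],[2.85,0,0]],"turn":[0,0,0,0,0,0,0,0]}'
python3 -c "
from h import *
force(3);go([643.5,-42,53.3],9.6)"
```

```text
time_s: 22.25
tcp_pos: [643.3, -42.0, 107.3]
tool_rot: [-0.131, 1.567, 0.131]
wrist_force: [-11.6, 1.8, 15.6]
opening: 52.7
F mean [-10.45   1.08  16.39] sd [0.34 0.46 0.59] tau [-2.7000e-01 -6.3083e+01 -3.0702e+01  7.9000e-02 -2.6110e+00 -9.0000e-03] t 22.4
slide [0.01, -0.0, 0.02] turn -0.0  | t 22.4 grasp [643.3 -42.   53.4] jaw yaw 9.6 tilt [-0. -0. -1.] F [-10.91   1.07  15.62] open 52.5 q6 -0.29
```

```bash
python3 -m jog '{"jaw":[1,0.6,0.3,0,0,0,0,0,0,0,0],"slide":[[-0.05,0,0],[-0.05,0,0],[-0.05,0,0],[-0.05,0,0],[-0.05,0,0],[-0.05,0,0],[-2,0,0],[-5,0,0],[-8,0,0],[-8,0,0],[-8,0,0]],"turn":[0,0,0,0,0,0,0,0,0,0,0]}'
python3 -c "
from h import *
imaging.grab_frame('top');imaging.grab_frame('top');imaging.grab_frame('top')
f=grab('wrist');save(f,'pics/w9.png')
for t in tops(f,75,90): print(*t, plane(f,t[0],82))
go([480.5,112.8,39],9.6)"
```

```text
time_s: 23.32
tcp_pos: [643.9, -42.1, 187.6]
tool_rot: [-0.132, 1.563, 0.131]
wrist_force: [0.3, -0.4, -0.8]
opening: 85.4
[278.5  92.1] 8008 [627.3  44.3  70. ] 81.1 [49. 50.] [153. 176. 176.] [[627.37065303  43.6322893   82.        ]]
[278.6 247.7] 5287 [642.4 -44.3  70. ] 81.1 [49. 50.] [ 42. 105. 122.] [[641.4751005  -39.19120751  82.        ]]
slide [9.2, 17.97, -13.42] turn -0.0  | t 23.52 grasp [642.8 -42.  130.6] jaw yaw 9.6 tilt [-0.002  0.    -1.   ] F [-0.05 -0.58 -1.32] open 85.7 q6 -0.29
```

View pics/w9.png

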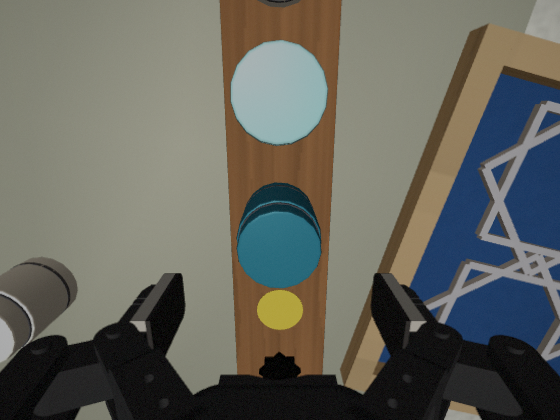

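Pale (279,92) and medium (279,240) stand in line. The last free mark is at (279,310), with the black star below it at (279,368). Now the dark pot.

```bash
python3 -m jog '{"jaw":[0,0,0,0,0,0,0,0,0,0,0,0],"slide":[[0,1.5,-1.2],[0,4,-3],[0,7,-5.2],[0,10,-7.5],[0,13,-9.7],[0,16,-12],[0,17.97,-13.45],[1,17.97,-13.45],[4,17.97,-13.45],[7,17.97,-13.45],[8.6,17.97,-13.45],[9.2,17.97,-13.45]],"turn":[0,0,0,0,0,0,0,0,0,0,0,0]}'
python3 -m jog '{"jaw":[0,0,0,0.4,1,1,1,1,1,1,1,1],"slide":[[0,0,0],[0,0,0],[0,0,0],[0,0,0],[0,0,0],[0,0,0],[0,0,0],[0,0,0],[0,0,0],[0,0,0],[0,0,0],[0,0,0]],"turn":[0,0,0,0,0,0,0,0,0,0,0,0]}'
python3 -c "
from h import *
go([657.5,-125.8,110],9.6)
f=grab('wrist');save(f,'pics/w10.png')"
```

```text
time_s: 24.52
tcp_pos: [479.7, 112.2, 90.6]
tool_rot: [-0.132, 1.572, 0.131]
wrist_force: [0.4, -1.0, 0.2]
opening: 85.2
time_s: 25.52
tcp_pos: [481.1, 112.7, 94.8]
tool_rot: [-0.131, 1.566, 0.131]
wrist_force: [-2.8, -0.8, 9.3]
opening: 52.5
slide [-6.89, -26.46, 13.43] turn -0.0  | t 25.52 grasp [481.1 112.8  40.9] jaw yaw 9.6 tilt [ 0.001  0.    -1.   ] F [-2.82 -0.83  9.3 ] open 52.5 q6 -0.01
```

View pics/w10.png

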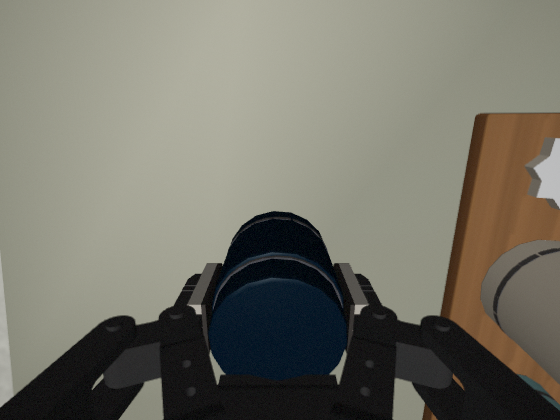

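```bash
python3 -m jog '{"jaw":[1,1,1,1,1,1,1,1,1,1,1,1],"slide":[[-1.5,0,0],[-4.5,0,0],[-8,0,0],[-11,-0.5,0.3],[-11,-3.2,1.6],[-11,-6.8,3.4],[-11,-10.4,5.3],[-11,-14,7.1],[-11,-17.6,8.9],[-11,-21.2,10.8],[-11,-24.4,12.4],[-11,-26.46,13.43]],"turn":[0,0,0,0,0,0,0,0,0,0,0,0]}'
python3 -m jog '{"jaw":[1,1,1,1,1,1,1,1,1],"slide":[[0,0,0],[0,0,0],[0,0,0],[2,0,0],[5,0,0],[7,0,0],[7,0,0],[7,0,0],[7,0,0]],"turn":[0,0,0,0,0,0,0,0,0]}'
python3 -c "
from h import *
imaging.grab_frame('top');go([657.5,-125.8,52.9],9.6)"
```

```text
time_s: 26.57
tcp_pos: [658.2, -128.9, 203.5]
tool_rot: [-0.13, 1.567, 0.13]
wrist_force: [-0.5, 0.3, -2.4]
opening: 52.9
time_s: 27.32
tcp_pos: [657.8, -125.3, 135.9]
tool_rot: [-0.132, 1.565, 0.131]
wrist_force: [-0.1, -0.6, -2.1]
opening: 52.5
slide [2.94, -0.02, -0.05] turn 0.0  | t 27.37 grasp [ 658.1 -125.6   82.3] jaw yaw 9.6 tilt [ 0.003 -0.001 -1.   ] F [ 1.04 -1.13 -2.67] open 52.2 q6 -0.41
```

```bash
python3 -m jog '{"jaw":[1,1,1,1,1,1,1,1],"slide":[[1,0,0],[1.8,0,0],[2.4,0,0],[2.7,0,0],[2.82,0,0],[2.82,0,0],[2.82,0,0],[2.82,0,0]],"turn":[0,0,0,0,0,0,0,0]}'
python3 -c "
from h import *
force(3);go([657.5,-125.8,52.9],9.6)"
```

```text
time_s: 28.03
tcp_pos: [657.3, -125.8, 106.9]
tool_rot: [-0.131, 1.567, 0.131]
wrist_force: [-8.3, 2.1, 13.6]
opening: 52.4
F mean [-8.54  2.16 13.13] sd [0.55 0.64 0.47] tau [-3.0900e-01 -6.7561e+01 -3.1502e+01  4.0000e-02 -2.1200e+00 -8.0000e-03] t 28.1833
slide [0.01, -0.0, 0.02] turn -0.0  | t 28.18 grasp [ 657.3 -125.8   53. ] jaw yaw 9.6 tilt [ 0. -0. -1.] F [-8.33  1.54 13.61] open 52.6 q6 -0.41
```

```bash
python3 -m jog '{"jaw":[1,0.6,0.3,0,0,0,0,0,0,0,0,0],"slide":[[-0.05,0,0],[-0.05,0,0],[-0.05,0,0],[-0.05,0,0],[-0.05,0,0],[-0.05,0,0],[-2,0,0],[-5,0,0],[-9,0,0],[-13,0,0],[-16,0,0],[-16,0,0]],"turn":[0,0,0,0,0,0,0,0,0,0,0,0]}'
python3 -m jog '{"jaw":[0,0,0,0,0,0,0,0,0,0,0,0],"slide":[[0,0,-2],[0,0,-5],[0,0,-9],[0,0,-13],[0,0,-17],[0,0,-21],[0,0,-24],[0,0,-26],[0,0,-26],[0,0,-26],[0,0,-26],[0,0,-26]],"turn":[0,0,0,0,0,0,0,0,0,0,0,0]}'
python3 - <<'E'
from h import *
for n in ['top','scene']:
    f=grab(n); save(f,f'pics/{n}9.png'); print(n)
    for lo,hi,z in [(62,76,70),(76,92,82)]:
        for t in tops(f,lo,hi): print(z,t[0],t[1],plane(f,t[0],z)[0].round(1),*t[3:])
    h=cv2.cvtColor(f['img'],cv2.COLOR_RGB2HSV); 
    P=cloud(f); w=(h[...,1]<60)&(h[...,2]>115)&(P[...,2]>8)&(P[...,2]<30)&(P[...,0]>450)
    for t in blobs(f,w,18,60,600): print('wstar',*t)
go(None)
E
```

```text
time_s: 29.18
tcp_pos: [658.5, -126.1, 273.5]
tool_rot: [-0.134, 1.557, 0.129]
wrist_force: [0.4, -0.6, 1.3]
opening: 85.6
time_s: 30.18
tcp_pos: [401.6, -169.0, 265.5]
tool_rot: [-0.132, 1.567, 0.132]
wrist_force: [-0.0, 0.0, -0.3]
opening: 85.4
top
70 [415.3 188.8] 350 [ 562.  -304.7   70. ] 69.4 [47. 47.] [129.   8.   4.]
70 [346.3 237.6] 380 [ 452.3 -141.1   70. ] 69.4 [48. 48.] [126. 129. 132.]
82 [336.4 148.2] 365 [ 656.1 -123.3   82. ] 81.4 [48. 49.] [ 8. 16. 27.]
82 [300.7 154.8] 350 [641.5 -41.3  82. ] 81.5 [50. 44.] [ 8. 76. 93.]
82 [264.4 161.3] 360 [627.2  41.4  82. ] 81.4 [47. 48.] [ 90. 127. 130.]
82 [228.2 167.4] 371 [614.2 123.5  82. ] 81.6 [49. 48.] [126. 128. 131.]
wstar [205.7 177.5] 132 [604.8 186.4  18. ]
scene
70 [172.7 171.3] 320 [ 348.5 -240.9   70. ] 72.1 [51. 49.] [161.  90.  27.]
70 [225.6 194.6] 352 [ 454.8 -141.3   70. ] 72.0 [50. 49.] [159. 157. 159.]
70 [118.5 205.5] 384 [ 414.1 -367.7   70. ] 72.1 [49. 49.] [162.  89.  21.]
70 [364.4 227.9] 112 [632.8 112.8  70. ] 68.5 [35. 40.] [94. 89. 85.]
70 [331.9 243. ] 101 [646.7  33.4  70. ] 68.7 [31. 42.] [62. 81. 82.]
70 [157.3 253.9] 469 [ 563.3 -305.5   70. ] 71.9 [50. 49.] [163.  32.  25.]
70 [296.8 260.9] 91 [664.3 -48.5  70. ] 69.0 [23. 39.] [34. 54. 61.]
70 [259.1 278.2] 106 [ 678.  -129.6   70. ] 68.3 [24. 45.] [33. 33. 33.]
82 [367.2 217.1] 387 [616.5 124.8  82. ] 83.9 [49. 49.] [162. 161. 164.]
82 [333.7 232.1] 413 [630.2  42.9  82. ] 83.9 [50. 48.] [116. 159. 162.]
82 [297.1 248.4] 447 [644.2 -41.2  82. ] 83.7 [49. 49.] [ 41.  98. 116.]
82 [258.8 265.5] 501 [ 658.  -123.9   82. ] 83.8 [49. 50.] [36. 42. 47.]
wstar [385.6 223.3] 136 [604.7 188.5  18. ]
wstar [124.6 310.1] 75 [ 635.7 -389.6   18. ]
 | t 30.28 grasp [ 401.5 -168.9  211.5] jaw yaw 9.6 tilt [-0.  0. -1.] F [-0.35  0.98  0.27] open 85.5 q6 -0.65
```

View pics/scene9.png

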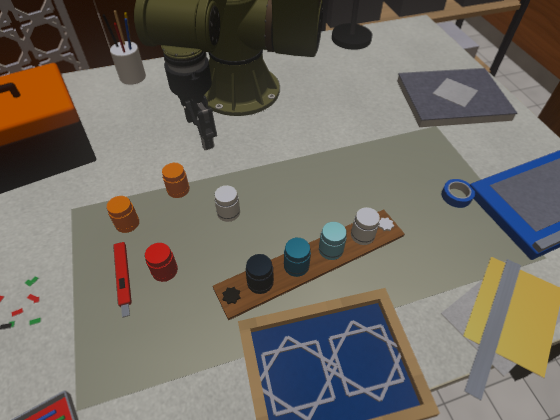

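View pics/top9.png

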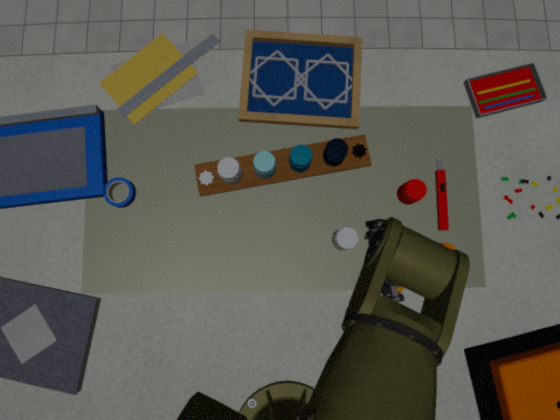

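The row stands white (367,217), pale (334,232), medium (297,248), dark (259,266) from white star to black star. The empty pot is on the table at (226,195), and the tape and knife haven't moved. Handing in.

```bash
python3 -c "
from h import *
print(arm.hand_in())"
```

```text
the job is handed in; nothing more can be done
None
```

The four pots are standing on the strip's marks in the order white, pale, medium, dark from the white star to the black star, and I handed the job in at about 30 s. No verdict was reported.

- **Which white pot was full:** I lifted both. The one at (453, −141) read about 0.5 N, so it is the empty one and went back to its spot on the table. The other read about 2.8 N, so it is the full one and went on the strip.
- **Final positions:** in the last top and scene views every pot is within about 3 mm of its mark. The lid tops read about 82 mm on the strip and 70 mm for the empty pot, as they should. The two views differ by 2–3 mm, which is about the stated calibration error.
- **Forces while placing:** pots were set down with 6 to 19 N. The pale pot's 19 N was more than I intended, and I eased it slightly before releasing.
- **Bystanders:** the tape roll and knife look unmoved in both views. I checked this by eye only and did not measure it.
- **Robot:** the arm was clear of everything, with the gripper open and raised behind the pots.

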